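# Check the slide lock of a bench rack instrument

### The job

Check the slide lock of the wider of the two rack instruments: pull its chassis out until the slides lock, press the release pad on the chassis right down to free it, then push the chassis fully home and let go. Leave the narrow instrument beside it as it is.

Things in the scene. Friction and masses are not known exactly. Their poses are not given: they have to be found in the camera images.
- rack: Grey bench frame of the wide instrument, fixed to the bench, left or right of the narrow one: 200 mm wide, 250 mm deep, top 100 mm above the bench, front roughly towards the robot. Origin: middle of its lower front edge; x points into the frame (push-home direction, pulling is -x), y to the left looking in, z up. The next three share these axes.
- chassis (a joint): How far the wide chassis stands out of its frame, m: 0 home, starts 0 to 0.03, locks at 0.150, hard stop 0.156. 1.5 kg, level slides, 2.5 N friction; over the last 12 mm before the lock a spring buffer adds 5 to 10 N. Pull it to about 0.154 and let go: it settles back, locked, at 0.150. While locked it cannot be pushed in.
- wide_handle (a point): Centre of the steel bar handle of the wide chassis, moving with it: bar 12 mm thick, 110 mm long, level, along y, 75 mm above the bench, its centre 45 mm before the front panel's face (39 mm free between them, for fingers from above). The panel is 198 mm wide, its top 98 mm above the bench.
- release_top (a point): Centre of the top of the release, a dark steel pad 34 mm (x) by 30 mm on the chassis, 102 mm behind (+x) and 52 mm left (+y) of the handle's centre; in the frame until pulled out. Up: 86 mm above the bench. Sprung: 5 N pushes it 7 mm down to its stop. Pressed fully down when locked and let up, the chassis is nudged about 12 mm inwards off the lock (pad then stays 3 mm down) and can be pushed home.
- narrow_handle (a point): Centre of the 75 mm bar handle of the narrow neighbour (frame 130 mm wide, otherwise like the wide one, no lock or release), 75 mm above the bench. Its chassis slides as easily, starts 0 to 30 mm out and is to be left as it is.

How it is judged (in metres and radians):
On the way, in this order (a step that is already met when the one before it is completed fails the run):
1. the wide chassis is pulled out and locked: at least 147 mm out, release pad sprung up (value of joint chassis above 0.147 m and height (world z) of release_top above 0.0845 m), for 0.2 s.
2. the release pad is pressed down with the chassis out (value of joint chassis above 0.1 m and height (world z) of release_top below 0.082 m).
3. the wide chassis is back home (value of joint chassis below 0.01 m), for 0.2 s.
At the end, for the whole second after the job is handed in: The wide chassis was pulled out until locked, freed with its release pad, and is home again (within 10 mm) and at rest; the narrow chassis was not slid more than 15 mm (value of joint chassis below 0.01 m and velocity of joint chassis between -0.01 and 0.01 m/s); the robot touches nothing.
It fails at once if the narrow instrument's chassis is slid in or out by more than 15 mm (distance of narrow_handle from where it was at the start of the episode above 0.015 m).
It also fails if it takes over 53 s, if anything falls off the work surface, if the arm or the gripper's body presses on something with over 40 N, if the wrist force passes 120 N, or if a joint passes its speed limit or range.

### The arm

A 6-joint arm with a two-finger parallel gripper is mounted at the origin on the work surface. World frame = base frame: x ahead of the robot, y to its left, z up, the work surface at z = 0. Lengths are in mm, angles in rad, forces in N, time in s.
With the tool pointing down it reaches from about 300 to 875 mm from the base axis. Payload 4.2 kg.
Tool frame: the origin (TCP) lies at the very end of the fingers, on their centre line; the grasp point (between the pads) lies 19 mm behind it; x points along the fingers, z is the direction in which the jaws open and shut, and the axes are right-handed (so a half turn about x gives the same grasp; the last joint's range is limited). The gripper opens to 85 mm and grips with 20 to 120 N. Pads are 22 mm wide; open, the fingers measure 114 mm over their backs; the gripper's body (76 mm by 85 mm) begins 54 mm behind the grasp point. The pads swing forward as they close: fully open they stand 13 mm farther back than shut.
Start: joints at [1.278, 0.32, 1.565, -0, 1.257, -0.02], TCP at [154.923, 553.751, 231.338] pointing down, gripper open.
Joint ranges: [-3.11, 3.11], [-0.84, 2.01], [0.21, 2.61], [-1.34, 4.49], [0.05, 2.63], [-2.56, 2.56]. Speed limits (rad/s): [2.57, 2.57, 3.14, 3.14, 3.14, 3.14].

### API

Orientations are given as a unit quaternion [w, x, y, z].
In Python, from rig import monitor, camera, camera_info, env, finder gives the robot as it stands. The module is installed in compiled form; this text tells all that it offers.
- The arm moves only by the tool arm_command, never from a script. Its argument "commands" is a list of rows, each a list of 4 numbers: the shift along the tool's x, y, z in mm, then the turn about the tool's x in rad. In form: [[tx, ty, tz, spin], ...]. A call has 1 to 12 rows; each row is the pose to reach, as a shift and turn from the pose measured when the call began, along the tool's axes at that moment; what a row does not reach only later rows make up. A row lasts 1/10 s, in which the tool goes at most 50 mm and 8.59 degrees, less where a joint would pass 70% of its speed; a pose out of reach is approached as far as the arm can. A call with a gripper value outside its range is refused whole. "jaw" is the gripper's target within -1 to 1 (fully open at 1, half-way at 0, shut at -1), set as the call begins (left out, the last holds). The fingers move at their own pace and stop on an object; the grip force is fixed at half the most. Time passes only in rows, so rows that repeat a pose let the fingers close. It gives the time, the measured TCP pose, the force and the opening at its end, in the units of the state.
- monitor.read_state(): the state, without advancing time (a new reading comes with each control period).
- camera(name): name is "scene" or "top"; returns the picture (480x640x3 uint8, blue, green, red); there is no depth.
- camera_info(name): a dict with "mtx" (3x3 intrinsics, pixels), "world_from_camera" (4x4, takes a point from camera to world coordinates). Camera axes: x right, y up, looking along -z (the intrinsics and any distortion apply to the point x, -y, -z); pixel columns grow to the right and rows downward; lengths in mm; the calibration is good to about 2 mm. A picture is of the moment at which its call begins. camera_info takes no time and is no camera call.
- env.close_job(): hands the job in, once; it reports no verdict.
Trained networks look in the newest picture that a camera, given by its name, has taken for a name from the list of things; names that differ only in an ending like _2 or _b are one class to them, and where a whole thing is asked for, a point or a joint stands for the part that bears it (a point fixed in the world has none). Each returns a list of dicts, best first, with "score" (0 to 1); they miss things now and then, are a little off and sometimes report something else, mostly with a low value. They report only what shows in the picture. A call takes as long as a camera call.
- finder.regions_of(thing, camera): "mask" (480x640 bool, what is visible of it) and "rect" ([left, top, right, bottom] in pixels, round what is visible of it).
The state is a dict: "time_s": time; "joints": joint angles; "dq": joint speeds; "effort": joint torques, N m; "position": TCP position; "eef_rot": TCP orientation; "force": force on the tool from outside, world axes, zero at the start; "ft_torque": the same for the moment, N m; "finger_gap": finger opening in mm.
Only numpy, scipy, OpenCV 4.12 (cv2) and the standard library are available. Lean on these libraries where they do the work, as an engineer would, in place of code of your own. Each camera call takes 0.05 s, during which the arm holds its last target.

## Working session

There is one attempt and no reset: what is moved stays moved. The work goes in short steps, Python scripts to look and compute and a tool call to move; the robot and the scene stay as the last step left them, time stands still between calls to the robot, and variables do not carry over. Pictures are saved under pics/ and viewed, and the job is handed in when it is done.

Besides the shell and the picture viewer there is one more tool, called after "Emit:" as a command line: name --pt "numbers of a row" for each row, then --argument value for the rest. arm_command: Moves the arm, as the interface text tells. Its arguments: {"type":"object","properties":{"commands":{"type":"array","items":{"type":"array","items":{"type":"number"}}},"jaw":{"type":"number"}},"required":["commands"]}

```bash
mkdir -p pics
python3 - <<'E'
from rig import monitor,camera,camera_info,finder
import cv2,numpy as np
s=monitor.read_state();print({k:np.round(v,3).tolist() for k,v in s.items()})
for c in("scene","top"):
    im=camera(c);cv2.imwrite(f"pics/{c}0.png",im)
    i=camera_info(c);print(c,i.keys(),np.round(i["mtx"],1).tolist(),np.round(i["world_from_camera"],3).tolist())
    for t in("wide_handle","narrow_handle","rack","chassis"):
        for r in finder.regions_of(t,c)[:3]:
            m=r["mask"];ys,xs=np.nonzero(m)
            print(c,t,round(r["score"],2),np.round(r["rect"]).tolist(),m.sum(),cv2.minAreaRect(np.c_[xs,ys].astype(np.float32)) if len(xs) else 0)
E
```

```text
{'time_s': 0.0, 'joints': [1.278, 0.32, 1.566, 0.0, 1.257, -0.02], 'dq': [0.001, -0.001, -0.001, 0.0, -0.0, 0.001], 'effort': [-0.0, -41.552, -23.416, -0.0, 0.008, 0.0], 'position': [154.789, 553.271, 230.492], 'eef_rot': [0.563, -0.428, 0.564, 0.427], 'force': [-0.084, 0.146, -1.101], 'ft_torque': [0.073, 0.029, 0.026], 'finger_gap': 85.674}
scene dict_keys(['mtx', 'world_from_camera']) [[439.7, 0.0, 319.0], [0.0, 439.7, 232.4], [0.0, 0.0, 1.0]] [[-0.309, -0.757, 0.576, 1075.258], [0.951, -0.249, 0.184, 142.54], [0.004, 0.605, 0.796, 597.038], [0.0, 0.0, 0.0, 1.0]]
scene wide_handle 0.66 [336.0, 191.0, 474.0, 241.0] 3008 ((406.4678955078125, 213.33773803710938), (136.55780029296875, 33.41765594482422), 10.61965560913086)
scene narrow_handle 0.79 [181.0, 162.0, 265.0, 223.0] 932 ((231.5754852294922, 182.26416015625), (94.50611877441406, 40.69688034057617), 29.05460548400879)
scene rack 0.68 [287.0, 190.0, 473.0, 446.0] 35626 ((400.6470947265625, 314.4117736816406), (184.81211853027344, 234.28941345214844), 14.03624439239502)
scene chassis 0.87 [340.0, 191.0, 472.0, 241.0] 2804 ((406.
[... 219 characters left out ...]
08, 487.756], [-1.0, 0.029, -0.01, 21.56], [-0.004, 0.208, 0.978, 993.06], [0.0, 0.0, 0.0, 1.0]]
top wide_handle 0.76 [184.0, 241.0, 317.0, 301.0] 4512 ((249.32107543945312, 272.20751953125), (54.89214324951172, 128.0357666015625), 87.0390625)
top narrow_handle 0.81 [388.0, 246.0, 478.0, 292.0] 1974 ((434.855224609375, 267.9035339355469), (41.30451965332031, 88.66886138916016), 85.51539611816406)
top rack 0.88 [182.0, 93.0, 314.0, 297.0] 23816 ((245.4015350341797, 197.02993774414062), (206.1425018310547, 129.63804626464844), 87.1375961303711)
top chassis 0.67 [184.0, 241.0, 313.0, 302.0] 4637 ((249.31675720214844, 272.1760559082031), (55.79846954345703, 129.93182373046875), 87.0643310546875)
```

View pics/scene0.png

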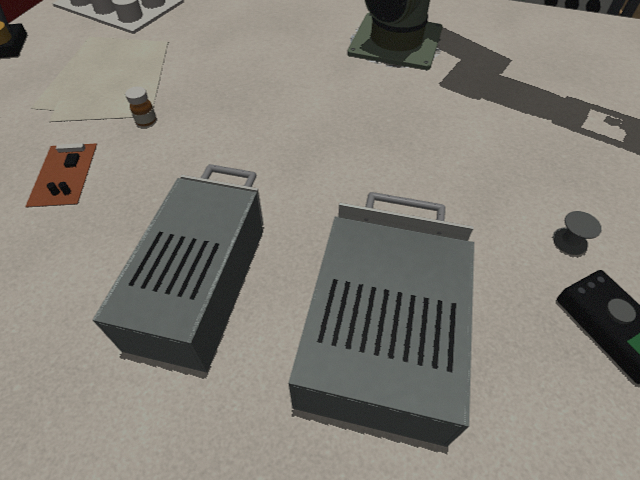

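View pics/top0.png

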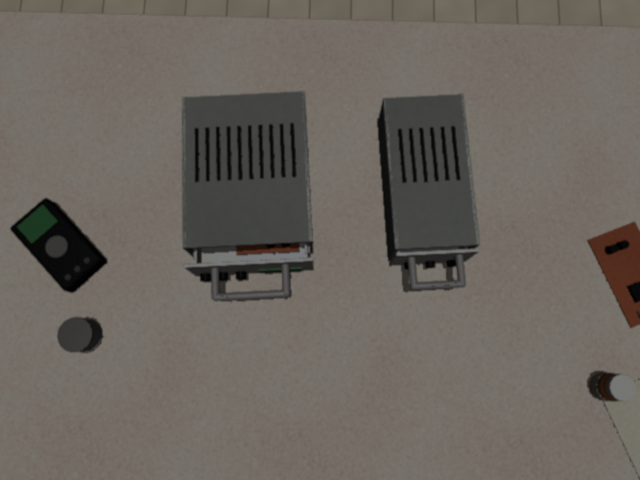

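Run:
```python
import cv2
im=cv2.imread("pics/top0.png")
cv2.imwrite("pics/top0z.png",cv2.resize(im[220:320,170:330],(800,500),interpolation=cv2.INTER_NEAREST))
```

```text
(no output)
```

View pics/top0z.png

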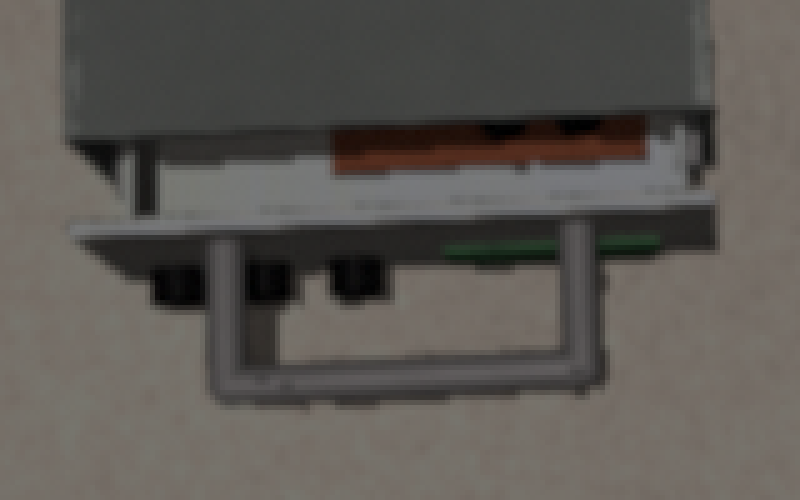

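The wide instrument is on the left in the top view. Its bar runs from about (212,296) to (291,294), and the frame's top front edge from (183,248) to (312,242).

```bash
cat > h.py <<'E'
import numpy as np
from rig import camera_info
def px(c,u,v,z):
    i=camera_info(c);K=i["mtx"];T=i["world_from_camera"]
    d=np.array([(u-K[0,2])/K[0,0],-(v-K[1,2])/K[1,1],-1]);d=T[:3,:3]@d;o=T[:3,3]
    return o+d*(z-o[2])/d[2]
def proj(c,p):
    i=camera_info(c);K=i["mtx"];T=i["world_from_camera"]
    q=T[:3,:3].T@(np.array(p)-T[:3,3]);return K[0,0]*q[0]/-q[2]+K[0,2],K[1,1]*-q[1]/-q[2]+K[1,2]
E
python3 - <<'E'
from h import *
for n,a,b,z in(("bar",(212.4,296.3),(290.6,294.1),75),("paneltop",(184,266),(313,260),98),("frametop",(183,248.4),(312.4,242),100),("rear",(183,98),(304,93),100)):
    A=px("top",*a,z);B=px("top",*b,z);M=(A+B)/2;d=A-B
    print(n,A.round(1),B.round(1),"mid",M.round(1),"len",np.linalg.norm(d).round(1),"yaw",np.arctan2(-d[0],d[1]).round(4))
for a,z in(((368,196),75),((444,212),75),((337,219),100),((474,243),100)):print(px("scene",*a,z).round(1))
import rig
from scipy.spatial.transform import Rotation as R
q=rig.monitor.read_state()["eef_rot"];print(R.from_quat([*q[1:],q[0]]).as_matrix().round(3))
E
```

```text
bar [592.  191.1  75. ] [599.  70.  75.] mid [595.5 130.5  75. ] len 121.3 yaw 0.0579
paneltop [634.5 233.3  98. ] [649.6  36.5  98. ] mid [642.  134.9  98. ] len 197.4 yaw 0.0767
frametop [661.4 236.5 100. ] [677.3  38.3 100. ] mid [669.4 137.4 100. ] len 198.8 yaw 0.0799
rear [909.8 255.7 100. ] [924.1  59.8 100. ] mid [916.9 157.8 100. ] len 196.4 yaw 0.0729
[604.1  73.9  75. ]
[599.6 193.8  75. ]
[684.3  45.3 100. ]
[665.9 239.4 100. ]
[[-0.    -0.963  0.269]
 [ 0.     0.269  0.963]
 [-1.     0.     0.   ]]
```

Run:
```python
import cv2
im=cv2.imread("pics/scene0.png")
cv2.imwrite("pics/scene0z.png",cv2.resize(im[170:270,325:485],(800,500),interpolation=cv2.INTER_NEAREST))
```

```text
(no output)
```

View pics/scene0z.png

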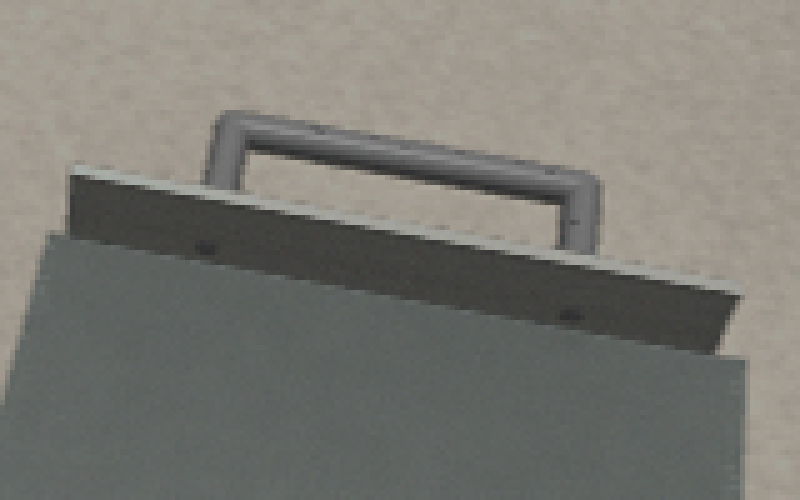

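```bash
cat >> h.py <<'E'
from scipy.spatial.transform import Rotation as R
YAW=0.078
def tool(target=None):
    import rig
    s=rig.monitor.read_state();q=s["eef_rot"];M=R.from_quat([*q[1:],q[0]]).as_matrix()
    ang=np.arctan2(M[1,2],M[0,2])
    print("t",round(s["time_s"],2),"pos",np.round(s["position"],1),"gap",round(s["finger_gap"],1),"F",np.round(s["force"],1),"spin needed",round(ang-YAW,4))
    if target is not None: print("shift",(M.T@(np.array(target)-s["position"])).round(1))
    return M
E
python3 - <<'E'
from h import *
print(px("scene",407,201,75).round(1),px("top",251.5,295.6,75).round(1))
tool([599.7,117,170])
E
```

```text
[595.1 135.   75. ] [594.9 130.5  75. ]
t 0.5 pos [154.9 553.7 231.3] gap 85.5 F [ 0.4 -0.2 -0.8] spin needed 1.22
shift [  61.3 -546.  -300.8]
```

Emit:
arm_command --pt "5 -42 -23 0.1" --pt "10 -84 -46 0.2" --pt "15 -126 -70 0.3" --pt "20 -168 -93 0.4" --pt "25 -210 -116 0.5" --pt "30 -252 -140 0.6" --pt "35 -294 -163 0.7" --pt "40 -336 -186 0.8" --pt "45 -378 -209 0.9" --pt "50 -420 -233 1.0" --pt "55 -462 -256 1.1" --pt "60 -504 -279 1.22" --jaw -0.1

```text
time_s: 1.7
position: [566.4, 147.6, 171.3]
eef_rot: [0.707, -0.026, 0.706, 0.026]
force: [1.3, 0.8, 0.2]
finger_gap: 38.4
```

Run:
```python
from h import *
tool([597.2,117,150])
```

```text
t 1.7 pos [566.4 147.6 171.3] gap 38.4 F [1.3 0.8 0.2] spin needed -0.005
shift [ 21.3 -32.8  28.5]
```

Emit:
arm_command --pt "10 -20 15 0" --pt "35 -33 28 -0.005" --pt "46 -33 28 -0.005" --pt "46 -33 28 -0.005"

```text
time_s: 2.1
position: [595.2, 116.5, 123.2]
eef_rot: [0.705, -0.027, 0.708, 0.027]
force: [-1.2, -0.2, -0.1]
finger_gap: 38.6
```

Run:
```python
from h import *
import cv2
from rig import camera
tool([597.2,117,56])
a=camera("top");b=camera("scene")
cv2.imwrite("pics/c1.png",np.hstack([cv2.resize(a[200:340,160:340],None,fx=2.2,fy=2.2),cv2.resize(b[130:270,310:490],None,fx=2.2,fy=2.2)]))
```

```text
t 2.1 pos [595.2 116.5 123.2] gap 38.6 F [-1.2 -0.2 -0.1] spin needed -0.0008
shift [67.2  0.3  2.3]
```

View pics/c1.png

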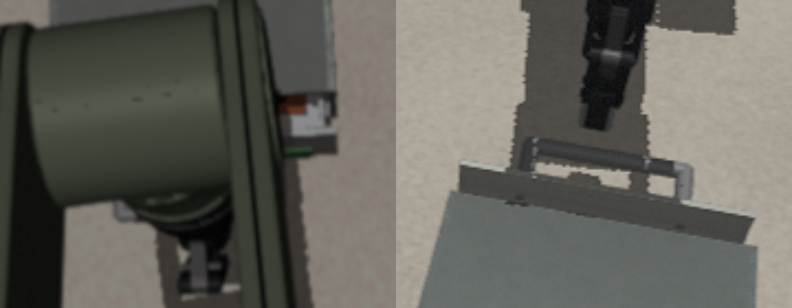

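The picture shows the fingers above the bar, at image (595,125) on the right, a little to the -y side of its middle as intended. Descending.

Emit:
arm_command --pt "15 0 1 0" --pt "30 0 2 0" --pt "45 0 2 0" --pt "58 0 2 0" --pt "67 0 2 0" --pt "67 0 2 0"

```text
time_s: 2.8
position: [597.5, 118.1, 58.0]
eef_rot: [0.706, -0.028, 0.707, 0.028]
force: [-0.3, -0.1, 0.5]
finger_gap: 38.7
```

Run:
```python
from h import *
import cv2
from rig import camera
tool([597.2,117,56])
b=camera("scene")
cv2.imwrite("pics/c2.png",cv2.resize(b[130:270,310:490],None,fx=4,fy=4))
```

```text
t 2.8 pos [597.5 118.1  58. ] gap 38.7 F [-0.3 -0.1  0.5] spin needed 0.0014
shift [ 2.  -1.1 -0.4]
```

View pics/c2.png

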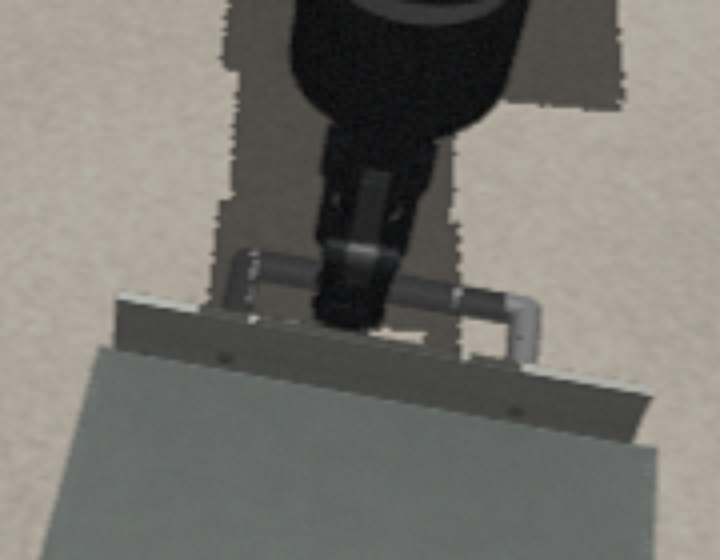

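The inner finger, at (350,290), sits between bar and panel with no contact. Close the jaw.

Emit:
arm_command --pt "0 0 0 0" --pt "0 0 0 0" --pt "0 0 0 0" --pt "0 0 0 0" --pt "0 0 0 0" --jaw -1

```text
time_s: 3.35
position: [598.3, 118.2, 59.6]
eef_rot: [0.707, -0.028, 0.706, 0.028]
force: [-2.3, 0.6, 6.2]
finger_gap: 9.7
```

Emit:
arm_command --pt "0 0 -8 0" --pt "0 0 -20 0" --pt "0 0 -35 0" --pt "0 0 -50 0" --pt "0 0 -65 0" --pt "0 0 -80 0" --pt "0 0 -80 0" --pt "0 0 -80 0"

```text
time_s: 4.15
position: [517.4, 111.6, 59.6]
eef_rot: [0.706, -0.028, 0.707, 0.028]
force: [-3.2, -0.7, 2.3]
finger_gap: 9.7
```

Run:
```python
from h import *
import cv2
from rig import camera
tool()
b=camera("scene")
cv2.imwrite("pics/c3.png",cv2.resize(b[90:270,290:490],None,fx=3,fy=3))
```

```text
t 4.15 pos [517.4 111.6  59.6] gap 9.7 F [-3.2 -0.7  2.3] spin needed 0.0013
```

View pics/c3.png

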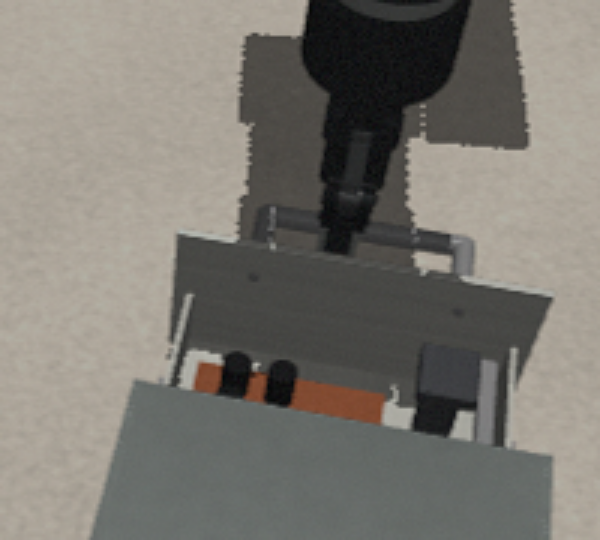

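The chassis follows, and the dark release pad is now showing at (445,370).

Emit:
arm_command --pt "0 0 -8 0" --pt "0 0 -18 0" --pt "0 0 -26 0" --pt "0 0 -32 0" --pt "0 0 -32 0"

```text
time_s: 4.7
position: [485.8, 108.9, 59.6]
eef_rot: [0.706, -0.028, 0.707, 0.028]
force: [1.9, -0.6, -1.0]
finger_gap: 9.8
```

Emit:
arm_command --pt "0 0 -3 0" --pt "0 0 -6 0" --pt "0 0 -6 0"

```text
time_s: 5.0
position: [482.3, 108.7, 59.7]
eef_rot: [0.708, -0.028, 0.705, 0.028]
force: [8.1, -1.2, -7.2]
finger_gap: 10.1
```

Emit:
arm_command --pt "0 0 -3 0" --pt "0 0 -6 0" --pt "0 0 -6 0"

```text
time_s: 5.3
position: [479.4, 108.4, 59.7]
eef_rot: [0.711, -0.028, 0.702, 0.029]
force: [9.3, -0.7, -7.7]
finger_gap: 9.8
```

Emit:
arm_command --pt "0 0 -4 0" --pt "0 0 -8 0" --pt "0 0 -10 0" --pt "0 0 -10 0"

```text
time_s: 5.7
position: [473.6, 108.0, 59.7]
eef_rot: [0.714, -0.028, 0.699, 0.029]
force: [12.0, -1.3, -11.0]
finger_gap: 9.9
```

Emit:
arm_command --pt "0 0 -4 0" --pt "0 0 -8 0" --pt "0 0 -8 0"

```text
time_s: 6.0
position: [469.5, 107.6, 59.7]
eef_rot: [0.717, -0.028, 0.696, 0.029]
force: [12.1, -1.6, -9.4]
finger_gap: 9.9
```

Emit:
arm_command --pt "0 0 -4 0" --pt "0 0 -7 0" --pt "0 0 -7 0"

```text
time_s: 6.3
position: [467.0, 107.4, 59.7]
eef_rot: [0.72, -0.028, 0.693, 0.03]
force: [12.1, -1.3, -11.5]
finger_gap: 9.9
```

Emit:
arm_command --pt "0 0 -4 0" --pt "0 0 -7 0" --pt "0 0 -7 0"

```text
time_s: 6.6
position: [467.2, 107.5, 59.8]
eef_rot: [0.725, -0.028, 0.687, 0.03]
force: [20.2, -2.2, -18.7]
finger_gap: 9.8
```

Position has stopped at x=467 while the force rises: that is the hard stop. Let go.

Emit:
arm_command --pt "0 0 2 0" --pt "0 0 2 0" --pt "0 0 2 0" --pt "0 0 2 0" --jaw -0.1

```text
time_s: 7.0
position: [468.0, 107.6, 59.7]
eef_rot: [0.725, -0.028, 0.688, 0.03]
force: [-0.9, -0.4, 0.1]
finger_gap: 38.1
```

Run:
```python
from h import *
import cv2
from rig import camera
print(tool([467,107.5,175]).round(3))
b=camera("scene")
cv2.imwrite("pics/c4.png",cv2.resize(b[70:270,280:490],None,fx=2.8,fy=2.8))
```

```text
t 7.0 pos [468.  107.6  59.7] gap 38.1 F [-0.9 -0.4  0.1] spin needed 0.0038
shift [-115.2    0.2    5. ]
[[ 0.052 -0.082  0.995]
 [ 0.006  0.997  0.082]
 [-0.999  0.002  0.052]]
```

View pics/c4.png

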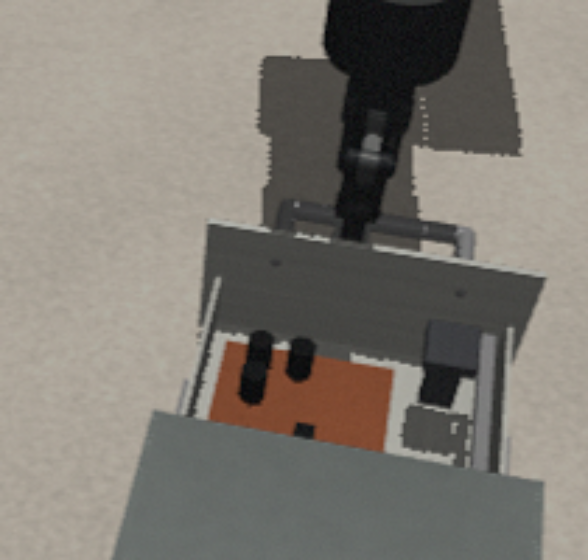

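Emit:
arm_command --pt "-15 0 1 0" --pt "-35 0 2 0" --pt "-75 0 4 0" --pt "-115 0 5 0" --pt "-115 0 5 0"

```text
time_s: 7.55
position: [469.9, 108.0, 180.1]
eef_rot: [0.728, -0.027, 0.684, 0.031]
force: [1.0, 0.5, -0.3]
finger_gap: 38.4
```

Run:
```python
from h import *
import cv2
from rig import camera,finder
print(px("scene",441.8,194.3,86).round(1), proj("top",[568.6,182.3,86]))
tool([568,182,130])
for c in("scene","top"):
    b=camera(c); cv2.imwrite(f"pics/d_{c}.png",cv2.resize(b[70:270,280:490] if c=="scene" else b[220:380,160:340],None,fx=3.8,fy=3.7))
    for t in("release_top","wide_handle"):
      for r in finder.regions_of(t,c)[:2]:
        ys,xs=np.nonzero(r["mask"]);print(c,t,round(r["score"],2),np.round(r["rect"]).tolist(),xs.mean(),ys.mean(),px(c,xs.mean(),ys.mean(),86).round(1))
```

```text
[574.5 184.2  86. ] (np.float64(215.83267461131987), np.float64(310.91005713231937))
t 7.55 pos [469.9 108.  180.1] gap 38.4 F [ 1.   0.5 -0.3] spin needed 0.0039
shift [ 56.7  65.5 100.4]
scene release_top 0.95 [430.0, 182.0, 459.0, 240.0] 444.4993804213135 204.31722428748452 [593.9 191.2  86. ]
scene wide_handle 0.56 [342.0, 142.0, 475.0, 239.0] 408.6513874845523 189.79429277609256 [581.2 133.1  86. ]
top release_top 0.86 [201.0, 248.0, 228.0, 324.0] 210.36641221374046 298.1461286804798 [587.8 192.   86. ]
top wide_handle 0.56 [183.0, 242.0, 321.0, 380.0] 252.38716321990609 299.127708659471 [588.2 127.5  86. ]
```

View pics/d_scene.png

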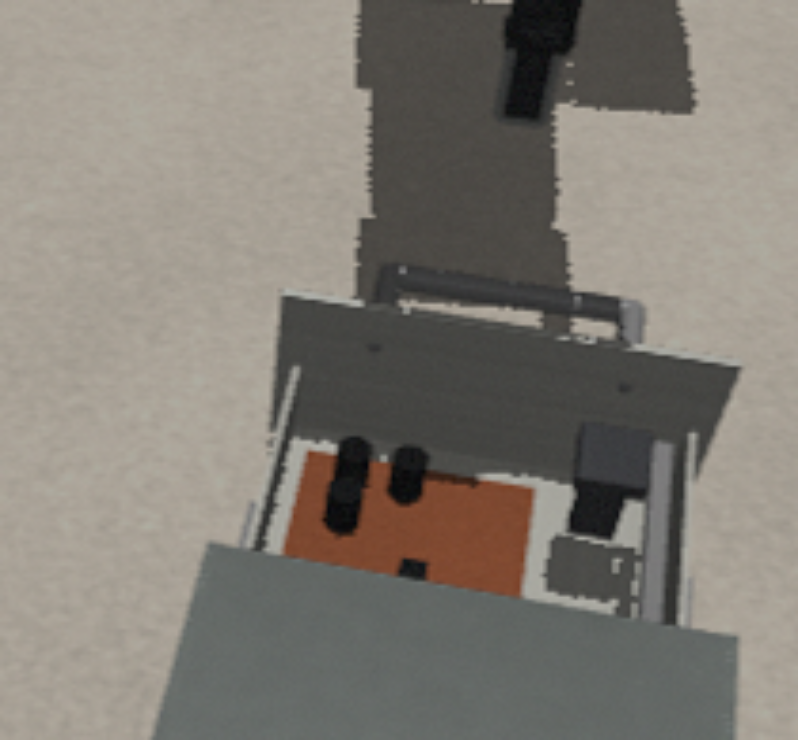

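View pics/d_top.png

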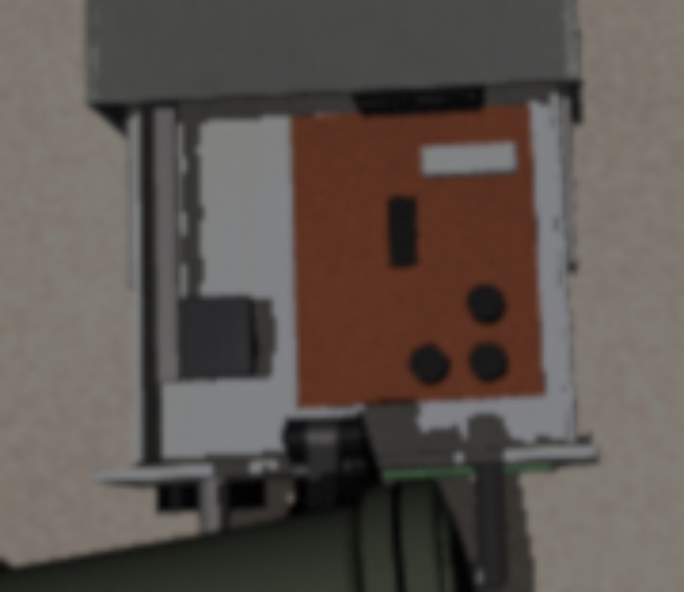

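The top view shows the pad's centre at pixel (216.6,311.1), against a prediction of (215.8,310.9), so the chassis is at 0.150. Now go over the pad with the fingers shut.

Run:
```python
from h import *
tool([569.5,181.5,115])
```

```text
t 7.85 pos [466.  107.1 173.4] gap 38.3 F [-0.  -0.9 -0.1] spin needed 0.0039
shift [ 63.7  65.6 106.2]
```

Emit:
arm_command --pt "0 20 30 0" --pt "5 40 65 0" --pt "15 60 96 0" --pt "35 66 106 0" --pt "64 66 106 0.004" --pt "64 66 106 0.004" --pt "64 66 106 0.004" --jaw -1

```text
time_s: 8.55
position: [568.6, 181.6, 113.7]
eef_rot: [0.723, -0.027, 0.69, 0.028]
force: [0.3, 0.1, 0.5]
finger_gap: -0.2
```

Run:
```python
from h import *
import cv2
from rig import camera,finder
print(tool([569.5,181.5,90]).round(3))
b=camera("scene");cv2.imwrite("pics/e.png",cv2.resize(b[100:260,290:490],None,fx=4,fy=3.7))
```

```text
t 8.55 pos [568.6 181.6 113.7] gap -0.2 F [0.3 0.1 0.5] spin needed -0.0001
shift [23.7 -0.2 -0.2]
[[ 0.046 -0.078  0.996]
 [ 0.004  0.997  0.078]
 [-0.999  0.001  0.046]]
```

View pics/e.png

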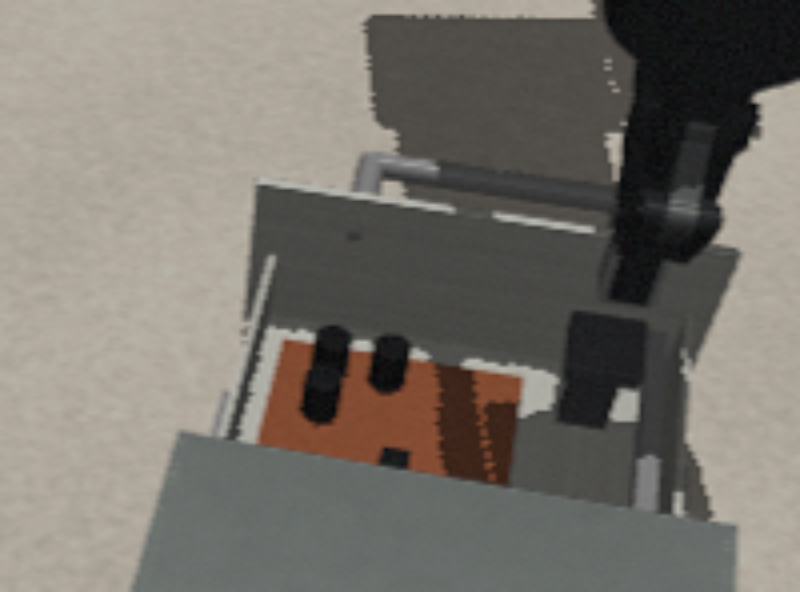

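Run:
```python
from h import *
for p in([568.6,181.6,113.7],[569.5,181.5,86]):
    u,v=proj("scene",p);print((u-290)*4,(v-100)*3.7)
```

```text
619.1074040306885 292.03988890334426
602.1612884196911 339.16843387418373
```

The fingertip is about at (630,300) and the pad's top at (607,345), so the projected touchdown is within 2 mm of its centre. Pressing.

Emit:
arm_command --pt "10 1 2 0" --pt "20 1 2 0" --pt "27 1 3 0" --pt "31 1 3 0" --pt "35 1 3 0" --pt "35 1 3 0"

```text
time_s: 9.2
position: [575.6, 183.5, 80.8]
eef_rot: [0.725, -0.026, 0.688, 0.029]
force: [2.0, 0.5, 4.1]
finger_gap: 0.2
```

Emit:
arm_command --pt "3 0 -1 0" --pt "6 0 -1 0" --pt "6 0 -1 0"

```text
time_s: 9.5
position: [577.3, 183.9, 78.7]
eef_rot: [0.727, -0.026, 0.685, 0.029]
force: [-0.4, -1.6, 18.7]
finger_gap: 0.1
```

18.7 N at z=78.7 means it is on the stop. Hold briefly, then lift.

Emit:
arm_command --pt "1 0 0 0" --pt "-3 0 0 0" --pt "-10 0 0 0" --pt "-30 0 2 0" --pt "-60 0 3 0" --pt "-90 0 4 0" --pt "-90 0 4 0" --pt "-90 0 4 0"

```text
time_s: 10.3
position: [575.2, 183.5, 168.6]
eef_rot: [0.727, -0.026, 0.686, 0.029]
force: [0.1, -0.0, 0.7]
finger_gap: -0.3
```

Run:
```python
from h import *
import cv2
from rig import camera,finder
tool([515,111,170])
for c in("scene","top"):
    b=camera(c); cv2.imwrite(f"pics/f_{c}.png",cv2.resize(b[70:270,280:490] if c=="scene" else b[220:380,160:340],None,fx=3.8,fy=3.7))
```

```text
t 10.3 pos [575.2 183.5 168.6] gap -0.3 F [ 0.1 -0.   0.7] spin needed 0.0001
shift [ -5.4 -67.6 -65.5]
```

View pics/f_scene.png

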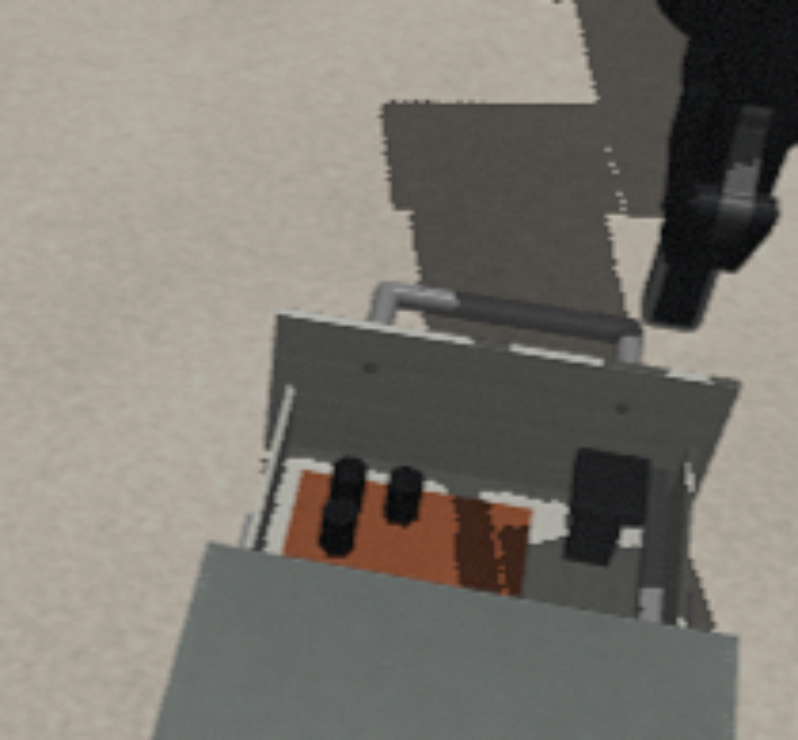

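View pics/f_top.png

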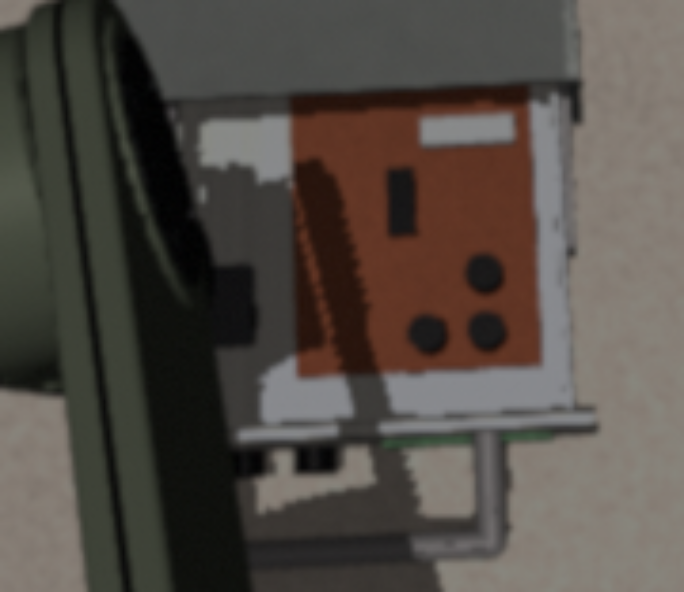

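The pad press worked: board parts moved about 30 zoomed pixels (roughly 12 mm) inwards in the top view, so the lock is free. I'll push the bar home from the front with shut fingers.

Run:
```python
from h import *
tool([437,120,160]);tool([437,120,62])
```

```text
t 10.4 pos [574.6 183.2 167.2] gap -0.1 F [-0.3 -0.8 -0.1] spin needed 0.0002
shift [  -0.9  -52.3 -142.3]
t 10.4 pos [574.6 183.2 167.2] gap -0.1 F [-0.3 -0.8 -0.1] spin needed 0.0002
shift [  96.9  -52.5 -147.8]
```

Emit:
arm_command --pt "-2 -15 -40 0" --pt "-2 -30 -80 0" --pt "-2 -45 -120 0" --pt "0 -52 -143 0" --pt "0 -52 -144 0" --pt "30 -52 -145 0" --pt "60 -52 -147 0" --pt "96 -52 -148 0" --pt "96 -52 -148 0" --pt "96 -52 -148 0"

```text
time_s: 11.4
position: [437.1, 120.7, 62.5]
eef_rot: [0.726, -0.026, 0.687, 0.029]
force: [1.2, -0.5, 0.2]
finger_gap: 0.2
```

Run:
```python
from h import *
import cv2
from rig import camera
print(tool([437,120,60]).round(3))
b=camera("scene");cv2.imwrite("pics/g.png",cv2.resize(b[70:270,280:490],None,fx=3.8,fy=3))
```

```text
t 11.4 pos [437.1 120.7  62.5] gap 0.2 F [ 1.2 -0.5  0.2] spin needed 0.0003
shift [ 2.5 -0.7 -0.3]
[[ 0.054 -0.078  0.995]
 [ 0.006  0.997  0.078]
 [-0.999  0.002  0.054]]
```

View pics/g.png

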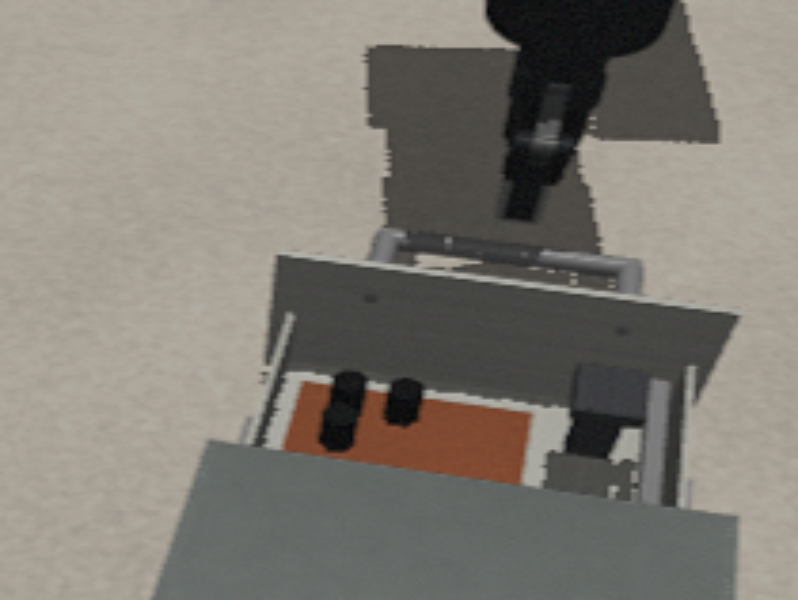

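The fingers stand free before the bar's middle. Push gradually, compensating the tilt.

Emit:
arm_command --pt "6 0 8 0" --pt "6 0 18 0" --pt "7 0 28 0" --pt "7 0 38 0" --pt "8 0 50 0" --pt "9 0 62 0" --pt "10 0 74 0" --pt "10 0 86 0" --pt "11 0 98 0" --pt "11 0 98 0"

```text
time_s: 12.45
position: [539.6, 129.0, 58.5]
eef_rot: [0.728, -0.026, 0.684, 0.029]
force: [0.4, -0.1, 1.4]
finger_gap: 0.0
```

Emit:
arm_command --pt "0 0 8 0" --pt "1 0 16 0" --pt "1 0 24 0" --pt "2 0 30 0" --pt "2 0 36 0" --pt "2 0 36 0"

```text
time_s: 13.05
position: [577.4, 132.0, 59.0]
eef_rot: [0.729, -0.026, 0.683, 0.03]
force: [-1.1, 0.1, 0.3]
finger_gap: -0.2
```

Run:
```python
from h import *
import cv2
from rig import camera
print(tool().round(3))
b=camera("scene");cv2.imwrite("pics/h.png",cv2.resize(b[70:270,280:490],None,fx=3.8,fy=3))
```

```text
t 13.05 pos [577.4 132.   59. ] gap -0.2 F [-1.1  0.1  0.3] spin needed 0.0001
[[ 0.065 -0.078  0.995]
 [ 0.008  0.997  0.078]
 [-0.998  0.003  0.065]]
```

View pics/h.png

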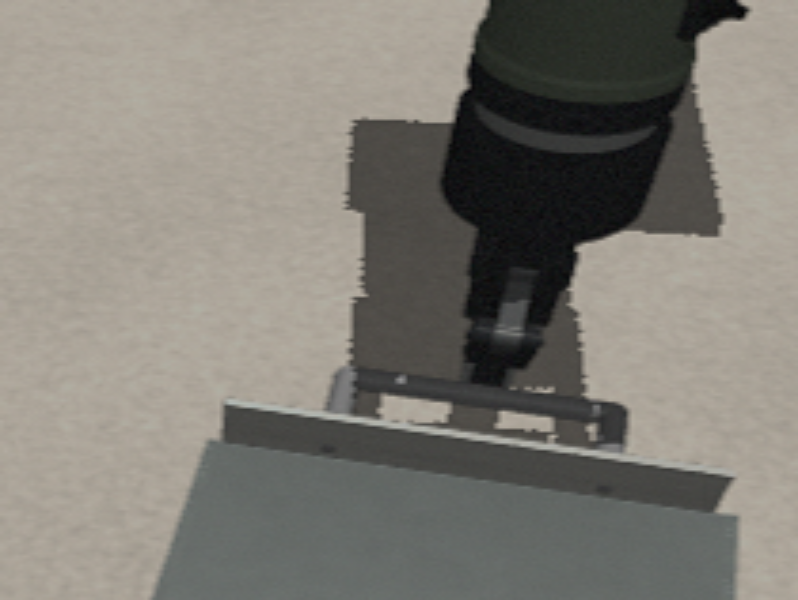

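The chassis is nearly home: about 20 mm of the panel still shows at (480,450).

Emit:
arm_command --pt "0 0 5 0" --pt "1 0 10 0" --pt "1 0 15 0" --pt "1 0 15 0"

```text
time_s: 13.5
position: [593.7, 133.3, 59.3]
eef_rot: [0.73, -0.026, 0.682, 0.03]
force: [0.3, 0.0, -0.8]
finger_gap: 0.0
```

Emit:
arm_command --pt "0 0 4 0" --pt "1 0 8 0" --pt "1 0 8 0"

```text
time_s: 13.8
position: [602.4, 134.0, 59.0]
eef_rot: [0.73, -0.026, 0.682, 0.03]
force: [-2.3, 0.3, 0.4]
finger_gap: 0.3
```

Emit:
arm_command --pt "0 0 3 0" --pt "0 0 6 0" --pt "0 0 6 0"

```text
time_s: 14.1
position: [602.6, 134.0, 59.0]
eef_rot: [0.726, -0.026, 0.687, 0.029]
force: [-17.0, -0.8, 10.4]
finger_gap: -0.3
```

The force rises with no further motion, so it is on the home stop. Back off and lift away.

Emit:
arm_command --pt "0 0 -6 0" --pt "0 0 -20 0" --pt "0 0 -50 0" --pt "0 0 -80 0" --pt "-20 0 -90 0" --pt "-60 0 -90 0" --pt "-100 0 -90 0" --pt "-120 0 -90 0" --pt "-120 0 -90 0" --pt "-120 0 -90 0"

```text
time_s: 15.1
position: [506.9, 126.2, 173.9]
eef_rot: [0.727, -0.026, 0.686, 0.029]
force: [0.4, 0.0, 1.0]
finger_gap: -0.3
```

Run:
```python
from h import *
import cv2
from rig import camera
tool()
b=camera("scene");t=camera("top");cv2.imwrite("pics/i.png",b);cv2.imwrite("pics/j.png",t)
a=cv2.imread("pics/scene0.png")
cv2.imwrite("pics/k.png",np.hstack([cv2.resize(b[150:270,170:490],(400,150)),cv2.resize(a[150:270,170:490],(400,150))]))
print("narrow diff", np.abs(a[160:225,170:275].astype(int)-b[160:225,170:275]).mean())
```

```text
t 15.1 pos [506.9 126.2 173.9] gap -0.3 F [0.4 0.  1. ] spin needed -0.0003
narrow diff 3.2835164835164834
```

View pics/i.png

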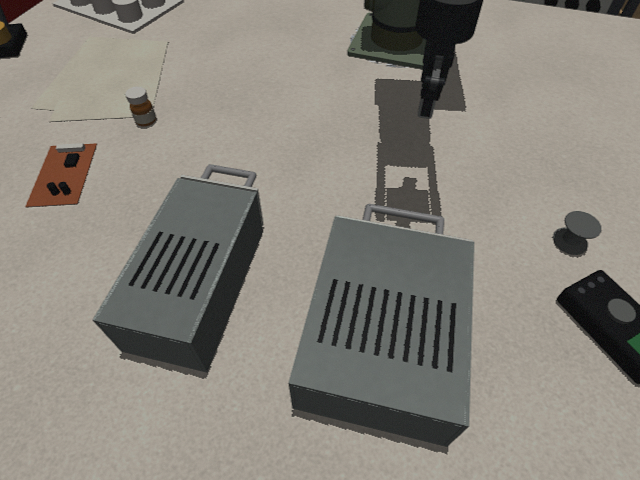

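View pics/j.png

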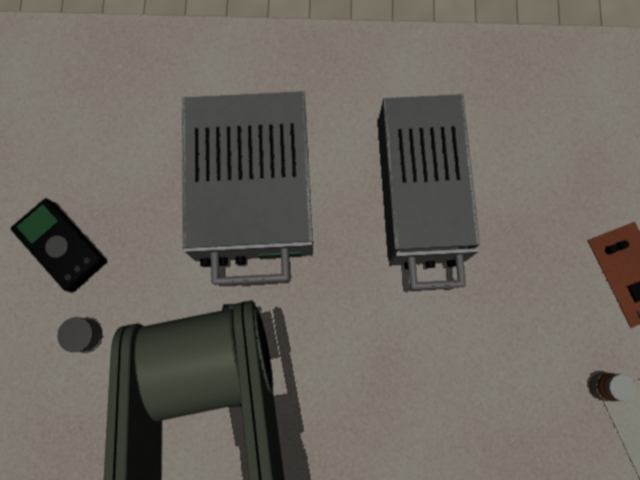

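Both views show the wide panel flush against its frame and the handle clear of the gripper. The narrow handle is still at (229,178) in the scene view. Handing in.

```bash
python3 -c "
from rig import env
print(env.close_job())"
```

```text
the job is handed in; nothing more can be done
None
```

I checked the slide lock of the wide instrument and handed the job in at about 15 s. It returned no verdict, so what follows is from my own readings.

- **Pull and lock:** I gripped the bar and pulled to the hard stop, where the arm stopped moving and the force rose to about 20 N. After I let go, the release pad lay within 1 px of where it should be at 150 mm out. I inferred the lock from that and did not test it by pushing.
- **Release:** I pressed the pad with shut fingers to z = 78.7 mm with 18.7 N. After I lifted off, the pictures showed the chassis about 12 mm further in.
- **Push home:** I pushed the bar until it stopped moving at about 17 N, then backed off and lifted clear. Both cameras show the wide panel flush with its frame and the gripper clear of everything.
- **Narrow instrument:** it looks unmoved in both views.

**Disagreements:**
- The two cameras differed by up to 6 mm on positions.
- The finder's pad regions were centred about 20 mm off, so I measured the pad from the pictures.
- The fingers read 9.7 mm on the 12 mm bar, but the grip held.
- The tool kept a tilt of about 3° after the pull, which I allowed for in the later moves.

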